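Slide the drip tray under the draining rack

TASK

Push the empty drip tray with your fingertips under the low draining rack, in through the open end next to it, until it sits centred beneath the rack and sticks out evenly at both ends. Slide it flat along the bench, without lifting or tipping it, and do not shift the rack, upset the cups draining on it or disturb the bottle and the tub. Leave the tray there and take the fingers away.

Things in the scene. Friction and masses are not known exactly. Their poses are not given: they have to be found in the camera images.
- tray: Empty drip tray of bare aluminium, 0.3 to 0.52 kg, loose, open side up on the bench left or right of the rack. Rim 130 mm wide (own x), 214 mm long (own y), top at 24 mm; rim strip 8 mm wide, 3 mm thick, outermost all round. Walls flare; flat bottom 98 x 182 mm, so pressing on the rim can tip it. Origin: centre of underside, height 0; z up.
- tray_end (a point): Middle of the tray's end rim at its own +y: outer edge, mid-thickness, own (0, 107, 22.5) mm. The other end is alike, at own y = -107 mm.
- rack: Low stainless draining rack, 1.35 to 2 kg, loose on rubber feet. Wire deck 190 mm long (own y), 166 mm wide (own x), 30 mm clear beneath, top at 36 mm; wire gallery along both long sides up to 59 mm. Open at both ends (own +y, -y). Tray goes in lengthwise, own y along rack's own y, and centred sticks out 12 mm at each end. Origin: on the bench under the deck's centre; z up.
- rack_end (a point): Mouth of the rack at its own +y: middle of the end bar's lower outer edge, own (0, 95, 30) mm; the -y end is alike. Legs 8 mm thick with 13 mm round feet stand at own x = +-79, y = +-91 mm, leaving 145 mm between the feet for the 130 mm tray.
- cup_a: Upturned steel sauce cup, 62 mm across, 35 mm high, standing loose on the rack's deck. Origin: centre of its lower face (36 mm above the bench); z up.
- cup_b: The second upturned steel sauce cup, the same, beside the first on the deck.
- bottle: Squeeze bottle of sauce, 58 mm across, 190 mm tall, standing loose on the bench at the other end of the rack from the tray. Origin: centre of its base; z up.
- tub: Clear lidded tub of spice rub, 106 mm across the lid, 62 mm high, standing loose on the bench beyond the rack. Origin: centre of its base; z up.

How it is judged:
By the outcome, as a careful person would: the job done as asked, in the order asked, and still so for the second after the job is handed in, with the robot touching nothing.
It also fails if it takes over 72 s, if anything falls off the work surface, if the arm or the gripper's body presses on something with over 40 N, if the wrist force passes 120 N, or if a joint passes its speed limit or range.

ROBOT

A 6-joint arm with a two-finger parallel gripper is mounted at the origin on the work surface. World frame = base frame: x ahead of the robot, y to its left, z up, the work surface at z = 0. Lengths are in mm, angles in rad, forces in N, time in s.
With the tool pointing down it reaches from about 275 to 1000 mm from the base axis. Payload 8.4 kg.
Tool frame: the origin (TCP) lies midway between the tips of the shut fingers; the grasp point (between the pads) lies 19 mm behind it; z points along the fingers, y is the line along which they close (so a half turn about z gives the same grasp; the last joint's range is limited). The gripper opens to 85 mm and grips with 20 to 120 N. Pads are 22 mm wide; open, the fingers measure 114 mm over their backs; the gripper's body (76 mm by 85 mm) begins 54 mm behind the grasp point. The pads swing forward as they close: fully open they stand 13 mm farther back than shut.
Start: joints at [1.301, 0.353, 1.633, -0, 1.155, -0.002], TCP at [165.38, 602.725, 231.281] pointing down, gripper open.
Joint ranges: [-2.63, 2.63], [-0.92, 2.1], [0.06, 2.66], [-1.3, 4.44], [0, 2.69], [-3.02, 3.02]. Speed limits (rad/s): [2.22, 2.22, 2.79, 3.14, 3.14, 3.14].

INTERFACE

Orientations are given as [roll, pitch, yaw] about the fixed x, y, z axes, in that order (R = Rz(yaw) Ry(pitch) Rx(roll)).
In Python, from rig import r gives the robot as it stands.
- The arm moves only by the shell command python3 -m inch 'ROWS' [OPENING] [FORCE]. ROWS is JSON, a list that holds one entry, the list of rows, each a list of 6 numbers: the shift along the tool's x, y, z scaled (see below), then the turn, a rotation vector about the tool's x, y, z scaled (see below). In form: [[[tx, ty, tz, wx, wy, wz], ...]]. A call has 1 to 8 rows; each row is the pose to reach, as a shift and turn from the pose commanded when the call began, along the tool's axes at that moment, turning the shorter way round; what a row does not reach only later rows make up. The controller multiplies each number of a shift by 20 cm and each number of a turn by pi rad. A row lasts 1/12 s, in which the tool goes at most 41.7 mm and 7.16 degrees, less where a joint would pass 70% of its speed; a pose out of reach is approached as far as the arm can. A call with a number of a shift or a turn outside -1 to 1 is refused whole. A call with a gripper value outside its range is refused whole. OPENING is the gripper's target within -1 to 1 (fully open at 1, half-way at 0, shut at -1), set as the call begins (- or left out, the last holds). The fingers move at their own pace and stop on an object; FORCE is the grip in N (left out, the last holds). Time passes only in rows, so rows that repeat a pose let the fingers close. It gives the time, the measured TCP pose, the force, the opening and the grip force at its end, in the units of the state.
- r.sense(): the state, without advancing time (a new reading comes with each control period).
- r.grab_frame(name): name is "side" or "top"; returns the picture (480x640x3 uint8, red, green, blue); there is no depth.
- r.camera_info(name): a dict with "K" (3x3 intrinsics, pixels), "distortion" ([k1, k2, p1, p2, k3] as OpenCV has them; the pictures are not rectified), "rvec" (rotation vector, rad) and "tvec" (3), from world to camera coordinates, as OpenCV has them. Camera axes: x right, y down, z forward; pixel columns grow to the right and rows downward; lengths in mm; the calibration is good to about 2 mm. A picture is of the moment at which its call begins. camera_info takes no time and is no camera call.
- r.sign_off(): hands the job in; it is judged then, once.
The state is a dict: "clock": time; "qpos": joint angles; "qvel": joint speeds; "joint_efforts": joint torques, N m; "eef_pos": TCP position; "tcp_rot": TCP orientation; "contact_force": force on the tool from outside, world axes, zero at the start; "wrist_torque": the same for the moment, N m; "opening": opening from 0.0 (shut) to 1.0 (fully open); "grasp_force": force on a finger pad.
Only numpy, scipy, OpenCV 4.12 (cv2) and the standard library are available. Lean on these libraries where they do the work, as an engineer would, in place of code of your own. Each camera call takes 0.05 s, during which the arm holds its last target. There are 200 camera calls.

## Working session

There is one attempt and no reset: what is moved stays moved. The work goes in short steps, Python scripts to look and compute and a shell command to move; the robot and the scene stay as the last step left them, time stands still between calls to the robot, and variables do not carry over. Pictures are saved under pics/ and viewed, at most 10 in all, crops included, and the job is handed in when it is done.

```bash
ls; mkdir -p pics; python3 - <<'E'
from rig import r
import cv2
for n in ("top","side"):
    cv2.imwrite(f"pics/{n}0.png",r.grab_frame(n)[:,:,::-1]); print(r.camera_info(n))
print(r.sense())
E
```

```text
pics
{'K': array([[544.28846676,   0.        , 326.34978609],
       [  0.        , 544.28846676, 246.53472143],
       [  0.        ,   0.        ,   1.        ]]), 'distortion': array([0.00459943, 0.        , 0.        , 0.        , 0.        ]), 'rvec': array([ 2.12242383, -2.13522381,  0.19267784]), 'tvec': array([  34.06786025,  634.84161802, 1109.89529864])}
{'K': array([[567.40900209,   0.        , 315.7120585 ],
       [  0.        , 567.40900209, 239.31406201],
       [  0.        ,   0.        ,   1.        ]]), 'distortion': array([-0.07250096,  0.        ,  0.        ,  0.        ,  0.        ]), 'rvec': array([ 0.50831423, -2.76908083,  1.03674466]), 'tvec': array([ 627.3628193 ,  178.92740898, 1024.25209706])}
{'clock': 0.1, 'qpos': array([ 1.30058617e+00,  3.53582216e-01,  1.63405599e+00,  3.63053632e-05,
        1.15520096e+00, -2.38442569e-03]), 'qvel': array([-1.31785349e-03, -7.45086144e-05, -1.53129946e-03, -1.69886953e-04,
        1.24377662e-03,  5.36462985e-04]), 'joint_efforts': array([-1.83245516e-03, -6.06361413e+01, -3.42819536e+01, -5.84434201e-05,
        4.04788821e-03,  9.50271840e-06]), 'eef_pos': array([165.26306556, 602.31317704, 230.6362904 ]), 'tcp_rot': array([-3.14034622e+00, -3.61687346e-05,  2.87375222e+00]), 'contact_force': array([ 0.29477118, -0.00113818, -0.20201604]), 'wrist_torque': array([-0.05684299, -0.01824359, -0.01214026]), 'grasp_force': 0.0, 'opening': 0.9999828770298976}
```

View pics/top0.png

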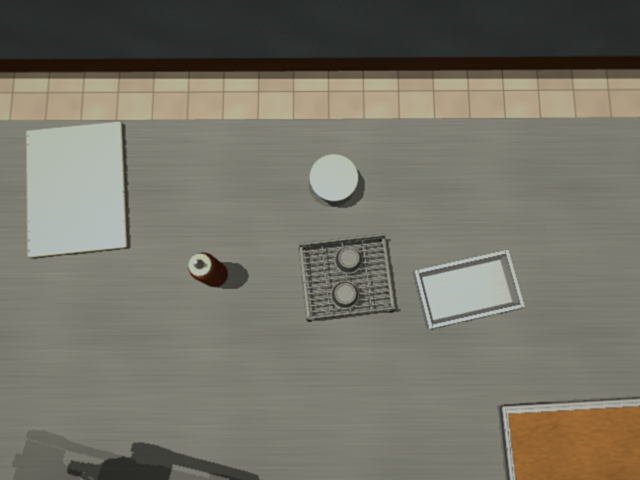

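View pics/side0.png

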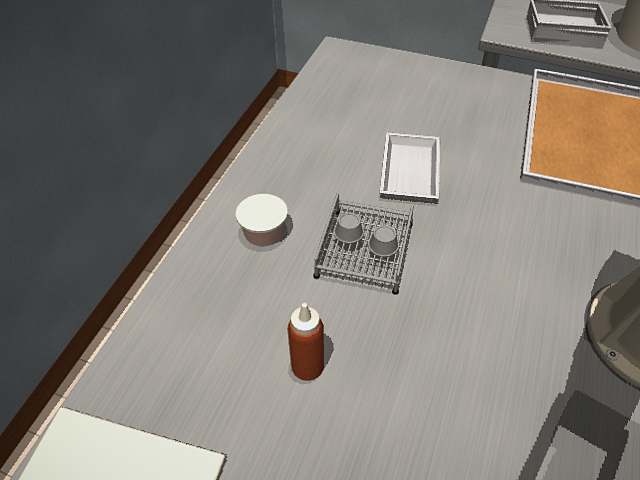

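The top view shows the tray with corners near (415,271), (508,251), (524,306), (430,327). The rack lies at about (348,278) and the bottle at (207,269). I'll enlarge both views to read the corners.

```bash
python3 - <<'E'
import cv2,numpy as np
a=cv2.imread("pics/top0.png")[230:335,290:535]
b=cv2.imread("pics/side0.png")[125:300,305:455]
cv2.imwrite("pics/c_top.png",cv2.resize(a,(735,315),interpolation=cv2.INTER_CUBIC))
a=cv2.resize(a,None,fx=3.2,fy=3.2,interpolation=cv2.INTER_CUBIC)
cv2.imwrite("pics/c1.png",a); print(a.shape)
b=cv2.resize(b,None,fx=3.2,fy=3.2,interpolation=cv2.INTER_CUBIC);cv2.imwrite("pics/c2.png",b);print(b.shape)
E
```

```text
(336, 784, 3)
(560, 480, 3)
```

View pics/c1.png

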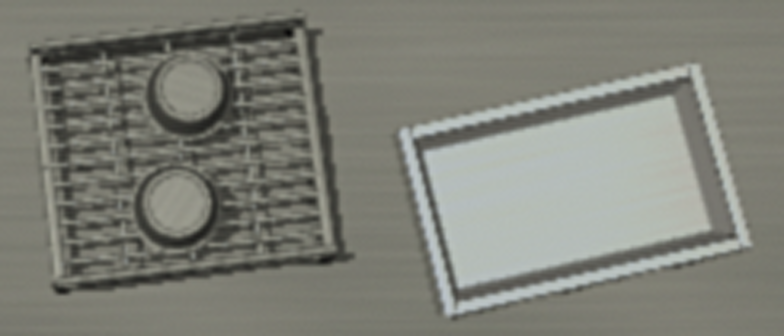

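View pics/c2.png

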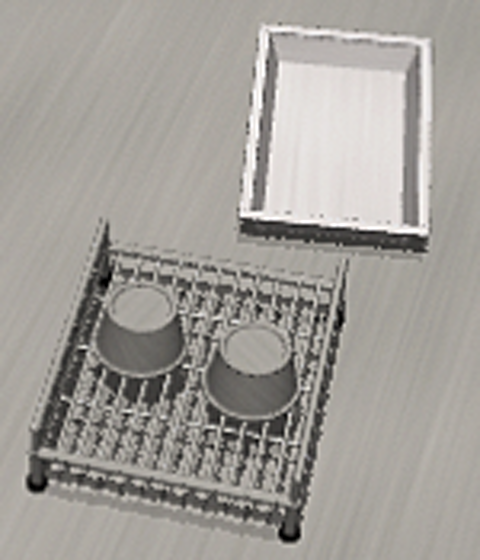

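```bash
cat > h.py <<'E'
from rig import r
import cv2,numpy as np
from scipy.optimize import least_squares
C={n:r.camera_info(n) for n in("top","side")}
def proj(n,P):
    c=C[n];return cv2.projectPoints(np.array(P,float).reshape(-1,1,3),c["rvec"],c["tvec"],c["K"],c["distortion"])[0].reshape(-1,2)
def tw(p,L):
    L=np.array(L,float);c,s=np.cos(p[2]),np.sin(p[2])
    return np.c_[p[0]+c*L[:,0]-s*L[:,1],p[1]+s*L[:,0]+c*L[:,1],L[:,2]]
def fit(obs,x0):
    f=lambda p:np.concatenate([(proj(n,tw(p,L))-np.array(px)).ravel() for n,L,px in obs])
    s=least_squares(f,x0,x_scale=[10,10,.05],loss='soft_l1');return s.x,f(s.x).reshape(-1,2).round(1)
def crop(px,o,k): return (np.array(px,float)+.5)/k-.5+np.array(o)
def pix(n,uv,z):
    c=C[n];R=cv2.Rodrigues(c["rvec"])[0];d=R.T@np.r_[cv2.undistortPoints(np.array([[uv]],float),c["K"],c["distortion"])[0,0],1]
    o=-R.T@c["tvec"];return o+d*(z-o[2])/d[2]
TR=[(65,107,24),(65,-107,24),(-65,-107,24),(-65,107,24)]
E
cat > m.py <<'E'
from h import *
T,S=(290,230),(305,125)
tt=crop([(402,130),(699,67),(748,245),(446,316)],T,3.2)
ts=crop([(262,26),(432,39),(428,236),(240,220)],S,3.2)
TS=[TR[1],TR[2],TR[3],TR[0]]
x0=[*pix("top",(470,289),24)[:2],.2]
for o in ([("top",TR,tt)],[("side",TS,ts)],[("top",TR,tt),("side",TS,ts)]):print("tray",*fit(o,x0))
G=[(82,95,59),(82,-95,59),(-82,-95,59),(-82,95,59)]
rt=crop([(30,50),(304,18),(337,258),(57,290)],T,3.2)
F=[(82,-95,59),(-82,-95,59),(82,95,59),(79,91,4),(-79,91,4),(-79,-91,4)]
rs=crop([(103,218),(346,258),(33,430),(37,485),(290,530),(338,316)],S,3.2)
x0=[*pix("top",(348,278),36)[:2],.1]
for o in ([("top",G,rt)],[("side",F,rs)],[("top",G,rt),("side",F,rs)]):print("rack",*fit(o,x0))
E
python3 m.py; python3 -c "
from h import *
print(pix('top',(200,263),190),pix('side',(308,375),0),pix('top',(334,178),62))"
```

```text
tray [ 5.46451932e+02 -2.79587681e+02  2.11111915e-01] [[-1.3 -0.2]
 [ 0.2 -1.3]
 [ 1.4  0.9]
 [-0.2  0.3]]
tray [ 5.42555141e+02 -2.77795001e+02  2.15299292e-01] [[-0.3 -0.2]
 [-0.   0.5]
 [ 0.5  0.3]
 [-0.2 -0.6]]
tray [ 5.44235995e+02 -2.79070324e+02  2.10737968e-01] [[-1.5  0.7]
 [ 0.1 -0.3]
 [ 1.2  2. ]
 [-0.5  1.3]
 [-0.6 -0.7]
 [-0.4  0.1]
 [-0.3 -0.2]
 [-1.  -1.3]]
rack [ 5.68211255e+02 -1.21600393e+01  1.11702330e-01] [[-1.3 -0.6]
 [ 1.1 -0.8]
 [ 1.5  0.4]
 [-1.2  1.1]]
rack [ 5.68354701e+02 -1.06868712e+01  1.18466847e-01] [[-0.3 -1. ]
 [ 1.  -0.5]
 [-0.7  0.4]
 [ 0.5 -0.5]
 [ 0.5  0.7]
 [-1.2  0.5]]
rack [ 5.68288841e+02 -1.11569185e+01  1.15746704e-01] [[-1.9 -0.5]
 [ 0.4 -1. ]
 [ 1.1  0.1]
 [-1.5  1.2]
 [-0.  -1.2]
 [ 1.2 -0.6]
 [-0.7  0.1]
 [ 0.5 -0.8]
 [ 0.4  0.6]
 [-1.   0.5]]
[580.88248285 268.75632251 190.        ] [573.06513132 295.09153834   0.        ] [786.05306706  12.62674985  62.        ]
```

Joint fit from both views: tray at about (544, -279), yaw 0.211, and rack at about (568, -11), yaw 0.116. The plan is to open the fingers, press them against the tray's near long side to square and centre it on the rack axis, then push from its far end with both fingers.

```bash
cat > plan.py <<'E'
# usage: plan.py x,y,z,yaw ...  -> scaled row from each waypoint to the next (tool vertical), start = measured pose or 's:x,y,z,yaw'
import sys
from h import *
from scipy.spatial.transform import Rotation as Ro
a=sys.argv[1:]
E=lambda p:Ro.from_euler('xyz',[np.pi,0,p[3]])
if a[0].startswith('s:'): p=np.array(eval(a[0][2:]),float);R=E(p);a=a[1:]
else:
    s=r.sense();p=np.array([*s['eef_pos'],s['tcp_rot'][2]]);R=Ro.from_euler('xyz',s['tcp_rot'])
for w in a:
    q=np.array(eval(w),float);Q=E(q)
    print(w,np.r_[R.inv().apply(q[:3]-p[:3])/200,(R.inv()*Q).as_rotvec()/np.pi].round(4).tolist())
    p,R=q,Q
E
cat >> h.py <<'E'
RK=np.array([568.3,-11.2,.116])
def rw(x,y): return tw(RK,[(x,y,0)])[0,:2].round(1)
E
python3 plan.py 230,440,231,2.32 300,260,231,1.77 350,70,231,1.22 390,-110,200,.67 440,-291,120,.116
```

```text
230,440,231,2.32 [-0.5269, -0.697, -0.001, -0.0004, 0.0001, 0.1763]
300,260,231,1.77 [-0.8974, -0.3567, -0.0, 0.0, -0.0, 0.1751]
350,70,231,1.22 [-0.9807, 0.0571, 0.0, 0.0, -0.0, 0.1751]
390,-110,200,.67 [-0.7765, 0.4971, 0.155, -0.0, -0.0, 0.1751]
440,-291,120,.116 [-0.366, 0.8646, 0.4, -0.0, -0.0, 0.1763]
```

```bash

python3 -m inch '[[[-0.2,-0.3,0,0,0,0.06],[-0.4,-0.5,0,0,0,0.12],[-0.527,-0.697,0,0,0,0.1763],[-0.527,-0.697,0,0,0,0.1763],[-0.527,-0.697,0,0,0,0.1763],[-0.527,-0.697,0,0,0,0.1763]]]' 1
python3 -m inch '[[[-0.897,-0.357,0,0,0,0.175],[-0.897,-0.357,0,0,0,0.175],[-0.897,-0.357,0,0,0,0.175],[-0.897,-0.357,0,0,0,0.175],[-0.897,-0.357,0,0,0,0.175],[-0.897,-0.357,0,0,0,0.175]]]'
python3 -m inch '[[[-0.98,0.057,0,0,0,0.175],[-0.98,0.057,0,0,0,0.175],[-0.98,0.057,0,0,0,0.175],[-0.98,0.057,0,0,0,0.175],[-0.98,0.057,0,0,0,0.175],[-0.98,0.057,0,0,0,0.175]]]'
python3 -m inch '[[[-0.776,0.497,0.155,0,0,0.175],[-0.776,0.497,0.155,0,0,0.175],[-0.776,0.497,0.155,0,0,0.175],[-0.776,0.497,0.155,0,0,0.175],[-0.776,0.497,0.155,0,0,0.175],[-0.776,0.497,0.155,0,0,0.175]]]'
python3 -m inch '[[[-0.366,0.865,0.4,0,0,0.1763],[-0.366,0.865,0.4,0,0,0.1763],[-0.366,0.865,0.4,0,0,0.1763],[-0.366,0.865,0.4,0,0,0.1763],[-0.366,0.865,0.4,0,0,0.1763],[-0.366,0.865,0.4,0,0,0.1763],[-0.366,0.865,0.4,0,0,0.1763]]]'
python3 plan.py 440,-291,0,.116
```

```text
clock: 0.6
eef_pos: [230.7, 437.7, 231.2]
tcp_rot: [-3.141, 0.001, 2.315]
contact_force: [0.2, 0.8, 0.3]
opening: 1.001
grasp_force: 0.0
clock: 1.1
eef_pos: [300.9, 257.6, 231.2]
tcp_rot: [-3.142, 0.001, 1.767]
contact_force: [-0.0, 0.0, -0.5]
opening: 1.0
grasp_force: 0.0
clock: 1.6
eef_pos: [351.8, 67.6, 231.6]
tcp_rot: [3.14, 0.0, 1.216]
contact_force: [-0.2, -0.7, -0.4]
opening: 0.999
grasp_force: 0.0
clock: 2.1
eef_pos: [392.1, -111.6, 199.7]
tcp_rot: [3.141, 0.0, 0.668]
contact_force: [0.7, 0.3, -0.2]
opening: 0.997
grasp_force: 0.0
clock: 2.68
eef_pos: [441.3, -290.1, 118.9]
tcp_rot: [-3.14, 0.001, 0.119]
contact_force: [0.2, 0.3, 0.5]
opening: 1.0
grasp_force: 0.0
440,-291,0,.116 [-0.0062, 0.0046, 0.5945, -0.0005, 0.0004, 0.0008]
```

```bash

python3 -m inch '[[[0,0,0.15,0,0,0],[0,0,0.3,0,0,0],[0,0,0.42,0,0,0],[0,0,0.5,0,0,0],[0,0,0.55,0,0,0],[0,0,0.58,0,0,0],[0,0,0.58,0,0,0],[0,0,0.58,0,0,0]]]'
python3 -m inch '[[[0.03,0,0,0,0,0],[0.06,0,0,0,0,0],[0.09,0,0,0,0,0],[0.11,0,0,0,0,0],[0.13,0,0,0,0,0],[0.15,0,0,0,0,0],[0.17,0,0,0,0,0],[0.19,0,0,0,0,0]]]'
python3 -m inch '[[[0.02,0,0,0,0,0],[0.04,0,0,0,0,0],[0.06,0,0,0,0,0],[0.08,0,0,0,0,0],[0.1,0,0,0,0,0],[0.12,0,0,0,0,0],[0.14,0,0,0,0,0],[0.14,0,0,0,0,0]]]'
python3 - <<'E'
from h import *
a=r.grab_frame("top")[:,:,::-1];b=r.grab_frame("side")[:,:,::-1]
cv2.imwrite("pics/top1.png",a);cv2.imwrite("pics/side1.png",b)
A=cv2.resize(a[225:335,290:535],None,fx=3.2,fy=3.2,interpolation=2)
B=cv2.resize(b[110:210,330:520],None,fx=3.2,fy=3.2,interpolation=2)
o=np.zeros((A.shape[0],784,3),np.uint8);o2=np.zeros((B.shape[0]-95,784,3),np.uint8)
B=B[:225]
c=np.zeros((352+225,784,3),np.uint8);c[:352]=A;c[352:,:B.shape[1]]=B;cv2.imwrite("pics/c3.png",c)
E
```

```text
clock: 3.35
eef_pos: [441.0, -290.0, 5.0]
tcp_rot: [3.141, -0.001, 0.118]
contact_force: [0.5, 0.4, 0.1]
opening: 1.003
grasp_force: 0.0
clock: 4.02
eef_pos: [477.7, -285.5, 4.1]
tcp_rot: [-3.141, 0.001, 0.117]
contact_force: [-3.7, 1.3, 1.9]
opening: 1.0
grasp_force: 1.8
clock: 4.68
eef_pos: [507.1, -282.8, 4.4]
tcp_rot: [3.141, -0.001, 0.117]
contact_force: [-0.5, 0.5, 0.1]
opening: 0.998
grasp_force: 0.0
```

View pics/c3.png

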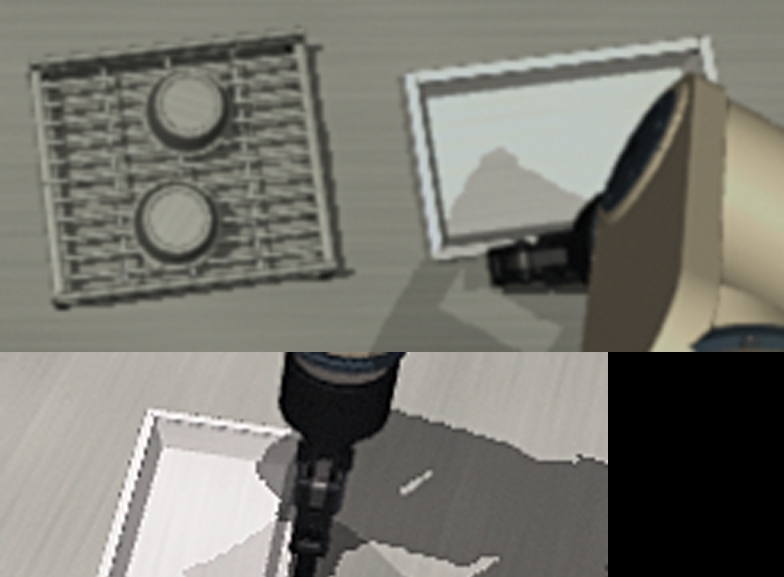

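The tray is now square with the rack and still below its axis: its corners in the top crop are at (402,76), (710,38) and (433,258).

```bash
python3 - <<'E'
from h import *
px=crop([(402,76),(711,37),(433,259)],(290,225),3.2)
x,e=fit([("top",[TR[0],TR[1],TR[3]],px)],[575,-279,.12]);print(x,e)
c,s=np.cos(RK[2]),np.sin(RK[2]);d=x[:2]-RK[:2];print("tray in rack",c*d[0]+s*d[1],-s*d[0]+c*d[1],x[2]-RK[2])
q=r.sense()['eef_pos'];d=q[:2]-RK[:2];print("tcp in rack",c*d[0]+s*d[1],-s*d[0]+c*d[1])
E
```

```text
[ 5.85001271e+02 -2.80758828e+02  1.15422038e-01] [[ 0.5 -0.7]
 [-0.4 -0.1]
 [-0.1  0.8]]
tray in rack -14.609714441717294 -269.68027431624597 -0.0005779623078484564
tcp in rack -92.71307950010811 -262.7126174036835
```

```bash

python3 -m inch '[[[0.015,0,0,0,0,0],[0.03,0,0,0,0,0],[0.045,0,0,0,0,0],[0.06,0,0,0,0,0],[0.075,0,0,0,0,0],[0.075,0,0,0,0,0],[0.075,0,0,0,0,0]]]'
python3 -m inch '[[[-0.05,0,0,0,0,0],[-0.15,0,0,0,0,0],[-0.3,0,0,0,0,0],[-0.3,0,-0.2,0,0,0],[-0.3,0,-0.4,0,0,0],[-0.3,0,-0.5,0,0,0],[-0.3,0,-0.5,0,0,0]]]'
python3 plan.py 400,-430,110,.64 440,-460,110,1.16 
```

```text
clock: 5.37
eef_pos: [521.5, -281.0, 4.3]
tcp_rot: [3.141, -0.001, 0.117]
contact_force: [-0.1, -1.3, 0.3]
opening: 1.002
grasp_force: 0.1
clock: 5.95
eef_pos: [463.4, -289.8, 109.0]
tcp_rot: [3.136, -0.007, 0.116]
contact_force: [1.3, -0.4, 0.4]
opening: 0.999
grasp_force: 0.0
400,-430,110,.64 [-0.3962, 0.6594, -0.0043, 0.0022, -0.0017, -0.1667]
440,-460,110,1.16 [0.0708, 0.2398, 0.0, 0.0, 0.0, -0.1655]
```

```bash

python3 -m inch '[[[-0.396,0.66,0,0,0,-0.167],[-0.396,0.66,0,0,0,-0.167],[-0.396,0.66,0,0,0,-0.167],[-0.396,0.66,0,0,0,-0.167],[-0.396,0.66,0,0,0,-0.167],[-0.396,0.66,0,0,0,-0.167],[-0.396,0.66,0,0,0,-0.167]]]'
python3 plan.py 510,-450,110,1.16 617.4,-435,110,1.687
python3 - <<'E'
from h import *
a=r.grab_frame("top")[:,:,::-1];b=r.grab_frame("side")[:,:,::-1]
cv2.imwrite("pics/top2.png",a);cv2.imwrite("pics/side2.png",b)
A=cv2.resize(a[225:325,290:540],None,fx=3.2,fy=3.2,interpolation=2)
B=cv2.resize(b[125:205,370:450],None,fx=3.2,fy=3.2,interpolation=2)
c=np.zeros((320+256,800,3),np.uint8);c[:320]=A;c[320:,:256]=B;cv2.imwrite("pics/c4.png",c)
E
```

```text
clock: 6.53
eef_pos: [397.1, -427.9, 103.4]
tcp_rot: [-3.14, -0.0, 0.638]
contact_force: [-0.5, 0.2, 0.3]
opening: 1.0
grasp_force: 0.0
510,-450,110,1.16 [0.3876, 0.4252, -0.0334, -0.0004, -0.0002, -0.1662]
617.4,-435,110,1.687 [0.2832, 0.4624, 0.0, -0.0, 0.0, -0.1677]
```

View pics/c4.png

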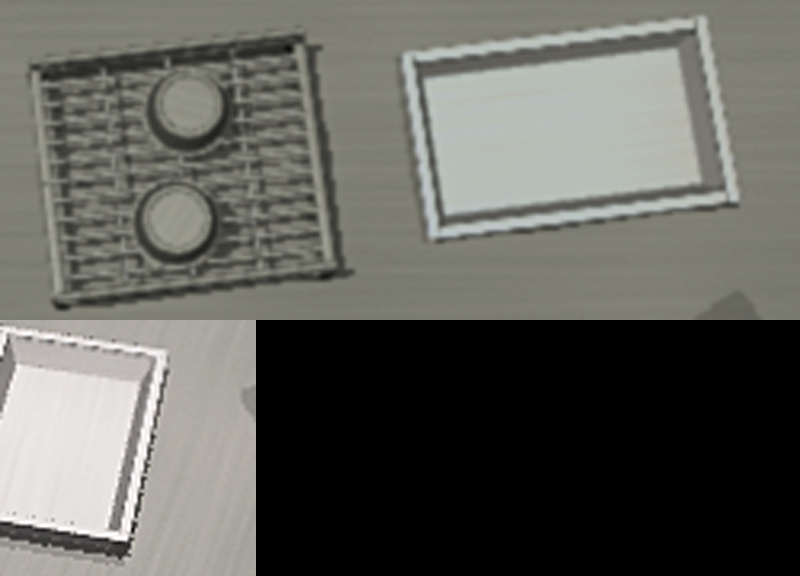

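The tray is fully visible, with top-crop corners at (402,54), (706,17), (739,203) and (431,241). I'll refine these with thresholding.

```bash
python3 - <<'E'
from h import *
px=crop([(402,54),(706,17),(739,203),(431,241)],(290,225),3.2)
x,e=fit([("top",TR,px)],[598,-279,.12]);print(x,e.tolist())
c,s=np.cos(RK[2]),np.sin(RK[2])
L=lambda x:print("in rack",c*(x[0]-RK[0])+s*(x[1]-RK[1]),-s*(x[0]-RK[0])+c*(x[1]-RK[1]),x[2]-RK[2])
L(x)
side=[TR[2],TR[3]];ps=crop([(166,350-320),(128,548-320)],(370,125),3.2)
y,e=fit([("top",TR,px),("side",side,ps)],x);print(y,e.tolist());L(y)
# rack feet/legs check: deck corners predicted px in crop
for nm,P in(("galTop",[(82,95,59),(82,-95,59),(-82,-95,59),(-82,95,59)]),("endbar z36",[(0,95,36),(0,-95,36)]),("foot",[(79,-91,0),(-79,-91,0)])):
    print(nm,(((proj("top",tw(RK,P))-[290,225]+.5)*3.2)-.5).round().tolist())
E
```

```text
[ 5.98917645e+02 -2.79340313e+02  1.15687590e-01] [[-0.4, -0.0], [0.1, 0.0], [0.7, -0.0], [-0.4, 0.0]]
in rack -0.6226861521354223 -269.881974495525 -0.00031241029271696086
[ 5.98496620e+02 -2.79025836e+02  1.16649736e-01] [[-0.5, 0.2], [-0.0, 0.2], [0.6, 0.1], [-0.5, 0.3], [-0.1, 0.1], [-0.5, -2.5]]
in rack -1.0044842755321284 -269.5208807722792 0.0006497358197127545
galTop [[24.0, 64.0], [305.0, 31.0], [341.0, 274.0], [52.0, 310.0]]
endbar z36 [[40.0, 190.0], [319.0, 155.0]]
foot [[291.0, 52.0], [323.0, 276.0]]
```

```bash

python3 -m inch '[[[0.388,0.425,-0.033,0,0,-0.166],[0.388,0.425,-0.033,0,0,-0.166],[0.388,0.425,-0.033,0,0,-0.166],[0.388,0.425,-0.033,0,0,-0.166],[0.388,0.425,-0.033,0,0,-0.166],[0.388,0.425,-0.033,0,0,-0.166]]]'
python3 -m inch '[[[0.283,0.462,0,0,0,-0.168],[0.283,0.462,0,0,0,-0.168],[0.283,0.462,0,0,0,-0.168],[0.283,0.462,0,0,0,-0.168],[0.283,0.462,0,0,0,-0.168],[0.283,0.462,0,0,0,-0.168],[0.283,0.462,0,0,0,-0.168]]]'
python3 -c "
from h import *;print(rw(-.8,-414))"
python3 plan.py 615.4,-422.5,4,1.687
```

```text
clock: 7.13
eef_pos: [510.9, -448.3, 110.2]
tcp_rot: [-3.14, -0.0, 1.162]
contact_force: [-0.2, -0.4, 0.3]
opening: 1.001
grasp_force: 0.0
clock: 7.72
eef_pos: [617.2, -434.1, 110.6]
tcp_rot: [-3.141, -0.001, 1.686]
contact_force: [-0.4, 0.3, -0.4]
opening: 1.003
grasp_force: 0.0
[ 615.4 -422.5]
615.4,-422.5,4,1.687 [0.0584, -0.0017, 0.5332, -0.0003, -0.0002, -0.0003]
```

```bash

python3 -m inch '[[[0,0,0.18,0,0,0],[0,0,0.36,0,0,0],[0,0,0.46,0,0,0],[0,0,0.51,0,0,0],[0,0,0.53,0,0,0],[0,0,0.53,0,0,0],[0,0,0.53,0,0,0]]]'
python3 -m inch '[[[0.03,0,0,0,0,0],[0.06,0,0,0,0,0],[0.09,0,0,0,0,0],[0.12,0,0,0,0,0],[0.145,0,0,0,0,0],[0.165,0,0,0,0,0],[0.185,0,0,0,0,0],[0.205,0,0,0,0,0]]]'
python3 -m inch '[[[0.025,0,0,0,0,0],[0.05,0,0,0,0,0],[0.075,0,0,0,0,0],[0.1,0,0,0,0,0],[0.125,0,0,0,0,0],[0.15,0,0,0,0,0],[0.175,0,0,0,0,0],[0.2,0,0,0,0,0]]]'
python3 -m inch '[[[0.02,0,0,0,0,0],[0.035,0,0,0,0,0],[0.045,0,0,0,0,0],[0.045,0,0,0,0,0]]]'
python3 - <<'E'
from h import *
a=r.grab_frame("top")[:,:,::-1];b=r.grab_frame("side")[:,:,::-1]
cv2.imwrite("pics/top3.png",a);cv2.imwrite("pics/side3.png",b)
A=cv2.resize(a[230:320,290:490],None,fx=4,fy=4,interpolation=2)
B=cv2.resize(b[135:195,340:540],None,fx=4,fy=4,interpolation=2)
cv2.imwrite("pics/c5.png",np.vstack([A,B]))
c,s=np.cos(RK[2]),np.sin(RK[2]);d=r.sense()['eef_pos'][:2]-RK[:2];print("tcp in rack",c*d[0]+s*d[1],-s*d[0]+c*d[1])
E
```

```text
clock: 8.3
eef_pos: [618.8, -435.4, 6.5]
tcp_rot: [3.14, 0.001, 1.689]
contact_force: [1.9, -0.6, -0.1]
opening: 1.001
grasp_force: 0.0
clock: 8.97
eef_pos: [613.4, -393.7, 5.0]
tcp_rot: [3.141, 0.001, 1.691]
contact_force: [1.4, -2.3, 0.0]
opening: 0.997
grasp_force: 1.3
clock: 9.63
eef_pos: [608.5, -353.8, 4.9]
tcp_rot: [3.141, 0.0, 1.691]
contact_force: [-0.1, -3.6, -0.2]
opening: 0.995
grasp_force: 1.5
clock: 9.97
eef_pos: [607.3, -344.6, 4.9]
tcp_rot: [-3.141, -0.0, 1.691]
contact_force: [-0.7, 0.1, -0.4]
opening: 1.001
grasp_force: 0.0
tcp in rack -0.08957779209203665 -335.77669032117365
```

View pics/c5.png

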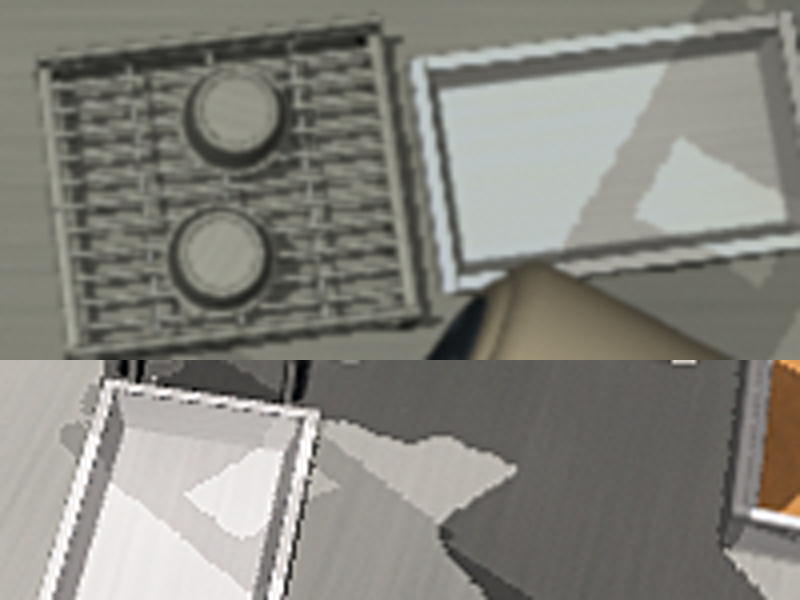

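The tray's leading end, at top-crop (413,60) to (448,292), is about 15 mm short of the mouth. Before inserting it, I'll overlay the fitted rack model on both views to check the lateral fit.

```bash
python3 - <<'E'
from h import *
px=crop([(413,60),(448,292),(785,15)],(290,230),4)
x,e=fit([("top",[TR[0],TR[3],TR[1]],px)],[590,-220,.116]);print(x,e.tolist())
c,s=np.cos(RK[2]),np.sin(RK[2]);d=x[:2]-RK[:2];print("in rack",c*d[0]+s*d[1],-s*d[0]+c*d[1],x[2]-RK[2])
A=cv2.resize(cv2.imread("pics/top3.png")[228:318,374:424],None,fx=6,fy=6,interpolation=2)
B=cv2.resize(cv2.imread("pics/side3.png")[180:305,305:430],None,fx=4,fy=4,interpolation=2)
def draw(I,n,o,k):
    m=lambda P:np.round((proj(n,P)-o+.5)*k-.5).astype(int)
    for f in [(sx*79,sy*91,0) for sx in(1,-1) for sy in(1,-1)]:
        t=np.linspace(0,6.28,25);cv2.polylines(I,[m(tw(RK,[(f[0]+6.5*np.cos(a),f[1]+6.5*np.sin(a),0) for a in t]))],0,(0,0,255),1)
    for P in([(83,95,36),(83,-95,36),(-83,-95,36),(-83,95,36)],):cv2.polylines(I,[m(tw(RK,P))],1,(0,255,0),1)
    for sx in(83,-83):cv2.polylines(I,[m(tw(RK,[(sx,95,59),(sx,-95,59)]))],0,(255,0,0),1)
    cv2.polylines(I,[m(tw(x,TR))],1,(255,0,255),1)
draw(A,"top",(374,228),6);draw(B,"side",(305,180),4)
o=np.zeros((540,800,3),np.uint8);o[:540,:300]=A;o[:500,300:]=B;cv2.imwrite("pics/c6.png",o)
E
```

```text
[ 5.92569808e+02 -2.29475671e+02  1.18169968e-01] [[-0.5, -0.1], [-0.5, 0.6], [2.1, -0.6]]
in rack -1.15652829726562 -219.6177467858408 0.0021699683881659104
```

View pics/c6.png

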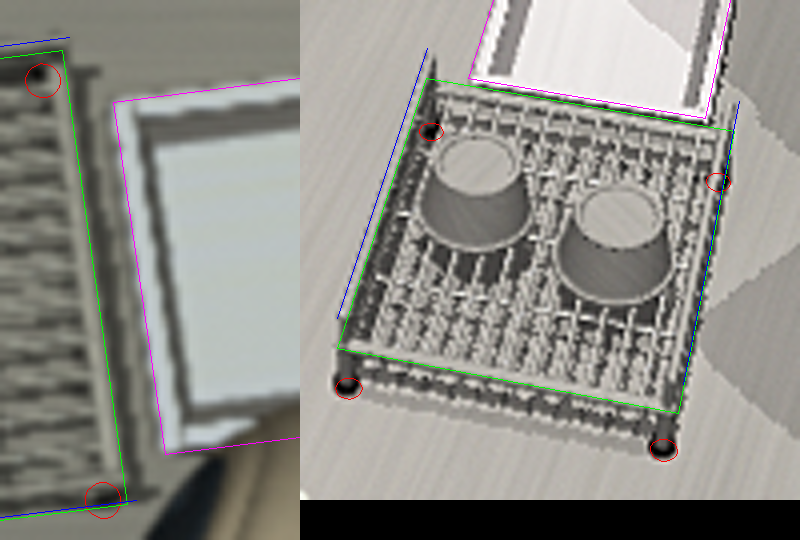

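The model agrees with both views, and the tray is about 1 mm off the rack axis with under 0.3° of yaw error, well inside the ±7.5 mm clearance. Inserting, watching the force.

```bash

python3 -m inch '[[[0.02,0,0,0,0,0],[0.04,0,0,0,0,0],[0.06,0,0,0,0,0],[0.08,0,0,0,0,0],[0.1,0,0,0,0,0],[0.12,0,0,0,0,0],[0.14,0,0,0,0,0],[0.16,0,0,0,0,0]]]'
python3 -m inch '[[[0.02,0,0,0,0,0],[0.04,0,0,0,0,0],[0.06,0,0,0,0,0],[0.08,0,0,0,0,0],[0.1,0,0,0,0,0],[0.12,0,0,0,0,0],[0.14,0,0,0,0,0],[0.16,0,0,0,0,0]]]'
```

```text
clock: 10.73
eef_pos: [603.4, -313.0, 4.8]
tcp_rot: [-3.141, -0.0, 1.691]
contact_force: [-0.1, -1.2, -1.1]
opening: 0.999
grasp_force: 1.0
clock: 11.4
eef_pos: [599.7, -281.3, 4.9]
tcp_rot: [3.142, -0.0, 1.691]
contact_force: [-0.5, -1.4, -2.8]
opening: 0.999
grasp_force: 1.0
```

```bash

python3 -m inch '[[[0.02,0,0,0,0,0],[0.04,0,0,0,0,0],[0.06,0,0,0,0,0],[0.08,0,0,0,0,0],[0.1,0,0,0,0,0],[0.12,0,0,0,0,0],[0.14,0,0,0,0,0],[0.16,0,0,0,0,0]]]'
python3 -m inch '[[[0.02,0,0,0,0,0],[0.04,0,0,0,0,0],[0.06,0,0,0,0,0],[0.08,0,0,0,0,0],[0.1,0,0,0,0,0],[0.12,0,0,0,0,0],[0.14,0,0,0,0,0],[0.16,0,0,0,0,0]]]'
python3 -m inch '[[[0.02,0,0,0,0,0],[0.04,0,0,0,0,0],[0.06,0,0,0,0,0],[0.08,0,0,0,0,0],[0.1,0,0,0,0,0],[0.12,0,0,0,0,0],[0.14,0,0,0,0,0],[0.16,0,0,0,0,0]]]'
```

```text
clock: 12.07
eef_pos: [595.9, -249.6, 4.9]
tcp_rot: [3.142, 0.0, 1.691]
contact_force: [0.3, -2.4, -3.0]
opening: 1.003
grasp_force: 1.0
clock: 12.73
eef_pos: [592.0, -217.8, 4.9]
tcp_rot: [-3.142, -0.0, 1.691]
contact_force: [0.1, -2.5, -1.5]
opening: 1.001
grasp_force: 1.0
clock: 13.4
eef_pos: [588.2, -186.0, 4.9]
tcp_rot: [-3.142, -0.0, 1.691]
contact_force: [0.1, -2.2, -1.1]
opening: 1.0
grasp_force: 1.0
```

```bash

python3 -m inch '[[[0.02,0,0,0,0,0],[0.04,0,0,0,0,0],[0.06,0,0,0,0,0],[0.08,0,0,0,0,0],[0.1,0,0,0,0,0],[0.12,0,0,0,0,0],[0.14,0,0,0,0,0],[0.16,0,0,0,0,0]]]'
python3 -m inch '[[[0.015,0,0,0,0,0],[0.03,0,0,0,0,0],[0.045,0,0,0,0,0],[0.06,0,0,0,0,0],[0.07,0,0,0,0,0],[0.07,0,0,0,0,0],[0.07,0,0,0,0,0]]]'
python3 - <<'E'
from h import *
a=r.grab_frame("top")[:,:,::-1];b=r.grab_frame("side")[:,:,::-1]
cv2.imwrite("pics/top4.png",a);cv2.imwrite("pics/side4.png",b)
A=cv2.resize(a[225:335,285:425],None,fx=2.8,fy=2.8,interpolation=2)
B=cv2.resize(b[165:305,305:435],None,fx=3.08,fy=3.08,interpolation=2)
h=max(A.shape[0],B.shape[0]);o=np.zeros((h,A.shape[1]+B.shape[1],3),np.uint8);o[:A.shape[0],:A.shape[1]]=A;o[:B.shape[0],A.shape[1]:]=B
print(o.shape,A.shape);cv2.imwrite("pics/c7.png",o)
c,s=np.cos(RK[2]),np.sin(RK[2]);d=r.sense()['eef_pos'][:2]-RK[:2];print("tcp in rack",c*d[0]+s*d[1],-s*d[0]+c*d[1])
E
```

```text
clock: 14.07
eef_pos: [584.4, -154.2, 4.9]
tcp_rot: [-3.142, -0.0, 1.691]
contact_force: [-0.5, -1.2, -0.9]
opening: 0.996
grasp_force: 1.0
clock: 14.65
eef_pos: [582.7, -140.5, 4.9]
tcp_rot: [-3.142, -0.0, 1.691]
contact_force: [-0.2, 0.4, 0.4]
opening: 1.003
grasp_force: 0.0
(431, 792, 3) (308, 392, 3)
tcp in rack -0.6182029810133827 -130.27830029919943
```

View pics/c7.png

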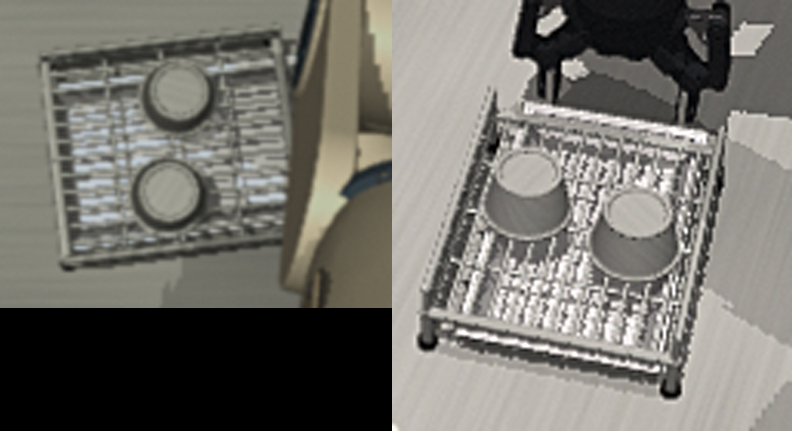

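```bash

python3 -m inch '[[[0.01,0,0,0,0,0],[0.02,0,0,0,0,0],[0.03,0,0,0,0,0],[0.04,0,0,0,0,0],[0.045,0,0,0,0,0],[0.045,0,0,0,0,0],[0.045,0,0,0,0,0]]]'
python3 -m inch '[[[-0.03,0,0,0,0,0],[-0.1,0,0,0,0,0],[-0.2,0,0,0,0,0],[-0.4,0,0,0,0,0],[-0.6,0,0,0,0,0],[-0.8,0,0,0,0,0],[-0.9,0,0,0,0,0],[-0.9,0,0,0,0,0]]]'
python3 - <<'E'
from h import *
a=r.grab_frame("top")[:,:,::-1];b=r.grab_frame("side")[:,:,::-1]
cv2.imwrite("pics/top5.png",a);cv2.imwrite("pics/side5.png",b)
P=np.array([[s*(95+d),y0,0] for s in(1,-1) for d in(0,) for y0 in(0,)])
# brightness profile along rack axis at z=24, mean over |x|<50
g=cv2.cvtColor(a,cv2.COLOR_BGR2GRAY).astype(np.float32)
for lo,hi in((84,125),(-125,-84)):
    ys=np.arange(lo,hi,1.);xs=np.arange(-55,56,2.)
    L=[(x,y,22.5) for y in ys for x in xs];p=proj("top",tw(RK,L)).astype(np.float32).reshape(len(ys),-1,2)
    v=cv2.remap(g,p[...,0],p[...,1],cv2.INTER_LINEAR)
    print("all",list(zip(ys.astype(int).tolist(),v.mean(1).round().astype(int).tolist())))
E
```

```text
clock: 15.33
eef_pos: [581.7, -131.6, 4.9]
tcp_rot: [3.141, -0.0, 1.691]
contact_force: [1.3, -0.7, 0.6]
opening: 1.001
grasp_force: 0.3
clock: 16.0
eef_pos: [603.6, -316.5, 5.1]
tcp_rot: [3.14, 0.002, 1.687]
contact_force: [-1.4, 0.2, 0.2]
opening: 0.998
grasp_force: 0.0
all [(84, 127), (85, 125), (86, 124), (87, 128), (88, 136), (89, 145), (90, 150), (91, 150), (92, 143), (93, 133), (94, 133), (95, 149), (96, 170), (97, 184), (98, 193), (99, 196), (100, 192), (101, 182), (102, 165), (103, 149), (104, 138), (105, 131), (106, 129), (107, 130), (108, 130), (109, 131), (110, 131), (111, 131), (112, 131), (113, 131), (114, 131), (115, 131), (116, 131), (117, 131), (118, 131), (119, 131), (120, 131), (121, 131), (122, 131), (123, 131), (124, 131)]
all [(-125, 130), (-124, 130), (-123, 130), (-122, 130), (-121, 131), (-120, 131), (-119, 131), (-118, 128), (-117, 122), (-116, 110), (-115, 95), (-114, 87), (-113, 91), (-112, 109), (-111, 140), (-110, 169), (-109, 186), (-108, 194), (-107, 196), (-106, 193), (-105, 183), (-104, 163), (-103, 140), (-102, 118), (-101, 96), (-100, 82), (-99, 79), (-98, 86), (-97, 103), (-96, 121), (-95, 135), (-94, 144), (-93, 147), (-92, 142), (-91, 131), (-90, 123), (-89, 120), (-88, 121), (-87, 125), (-86, 128), (-85, 131)]
```

```bash
cat > ov.py <<'E'
import sys
from h import *
a=r.grab_frame("top")[:,:,::-1];cv2.imwrite(sys.argv[1],a)
g=cv2.cvtColor(a,cv2.COLOR_BGR2GRAY).astype(np.float32)
def prof(z,ys,x0,x1):
    xs=np.arange(x0,x1,1.);p=proj("top",tw(RK,[(x,y,z) for y in ys for x in xs])).astype(np.float32).reshape(len(ys),-1,2)
    return cv2.remap(g,p[...,0],p[...,1],cv2.INTER_LINEAR).mean(1)
for x0,x1 in((-55,-15),(-20,20),(15,55),(-55,55)):
    o=[]
    for s in(1,-1):
        ys=s*np.arange(96,120,.1);v=prof(22.5,ys,x0,x1);k=v.argmax()  # rim peak, then outward half-level
        b=v[k:].min() if s<0 else v[-30:].mean()
        e=k+np.argmax(v[k:]<(v[k]+b)/2)
        yb=s*np.arange(86,97,.1);w=prof(35,yb,x0,x1);w=w-np.linspace(w[0],w[-1],len(w))*0
        kk=w[:80].argmax();o+=[ys[k],ys[e],yb[kk]]
    print((x0,x1),np.round(o,1),"rim centre %.1f edge centre %.1f bar centre %.1f"%((o[0]+o[3])/2,(o[1]+o[4])/2,(o[2]+o[5])/2))
E
python3 ov.py pics/top6.png
```

```text
(-55, -15) [  98.7  102.1   90.5 -107.3 -111.2  -91.4] rim centre -4.3 edge centre -4.5 bar centre -0.4
(-20, 20) [  98.8  102.2   90.1 -107.2 -110.9  -91.6] rim centre -4.2 edge centre -4.3 bar centre -0.7
(15, 55) [  98.9  102.2   90.  -107.1 -110.9  -91.9] rim centre -4.1 edge centre -4.3 bar centre -0.9
(-55, 55) [  98.9  102.2   90.1 -107.2 -111.   -91.5] rim centre -4.1 edge centre -4.4 bar centre -0.7
```

The tray still needs about 3.6 mm along the rack axis. Going back for the last push.

```bash

python3 -m inch '[[[0.15,0,0,0,0,0],[0.3,0,0,0,0,0],[0.45,0,0,0,0,0],[0.6,0,0,0,0,0],[0.72,0,0,0,0,0],[0.8,0,0,0,0,0],[0.85,0,0,0,0,0],[0.87,0,0,0,0,0]]]'
python3 -m inch '[[[0.01,0,0,0,0,0],[0.02,0,0,0,0,0],[0.03,0,0,0,0,0],[0.04,0,0,0,0,0],[0.048,0,0,0,0,0],[0.048,0,0,0,0,0],[0.048,0,0,0,0,0]]]'
python3 -m inch '[[[-0.03,0,0,0,0,0],[-0.1,0,0,0,0,0],[-0.2,0,0,0,0,0],[-0.4,0,0,0,0,0],[-0.6,0,0,0,0,0],[-0.8,0,0,0,0,0],[-0.9,0,-0.1,0,0,0],[-0.9,0,-0.3,0,0,0]]]'
python3 ov.py pics/top7.png
```

```text
clock: 16.82
eef_pos: [582.1, -136.0, 4.9]
tcp_rot: [-3.141, -0.0, 1.693]
contact_force: [-0.2, 0.3, 0.0]
opening: 1.003
grasp_force: 0.0
clock: 17.4
eef_pos: [581.4, -128.7, 4.9]
tcp_rot: [3.141, 0.0, 1.69]
contact_force: [-0.1, -1.8, -0.1]
opening: 1.001
grasp_force: 1.3
clock: 18.07
eef_pos: [599.9, -311.4, 61.2]
tcp_rot: [-3.136, -0.003, 1.687]
contact_force: [-0.4, 0.8, -0.9]
opening: 1.002
grasp_force: 0.0
(-55, -15) [ 101.5  105.    90.5 -104.4 -108.4  -91.4] rim centre -1.4 edge centre -1.7 bar centre -0.4
(-20, 20) [ 101.6  105.    90.4 -104.4 -108.   -91.6] rim centre -1.4 edge centre -1.5 bar centre -0.6
(15, 55) [ 101.6  105.    90.2 -104.3 -108.1  -91.7] rim centre -1.3 edge centre -1.5 bar centre -0.7
(-55, 55) [ 101.5  105.    90.3 -104.3 -108.2  -91.5] rim centre -1.4 edge centre -1.6 bar centre -0.6
```

The tray is centred to about 1 mm. Last look before handing in.

```bash
python3 - <<'E'
from h import *
a=r.grab_frame("top")[:,:,::-1];b=r.grab_frame("side")[:,:,::-1]
A=cv2.resize(a[140:330,180:430],None,fx=1.6,fy=1.6,interpolation=2);B=cv2.resize(b[160:400,230:430],None,fx=2,fy=2,interpolation=2)
o=np.zeros((480,800,3),np.uint8);o[:304,:400]=A;o[:,400:]=B;cv2.imwrite("pics/c8.png",o)
E
```

```text
(no output)
```

View pics/c8.png

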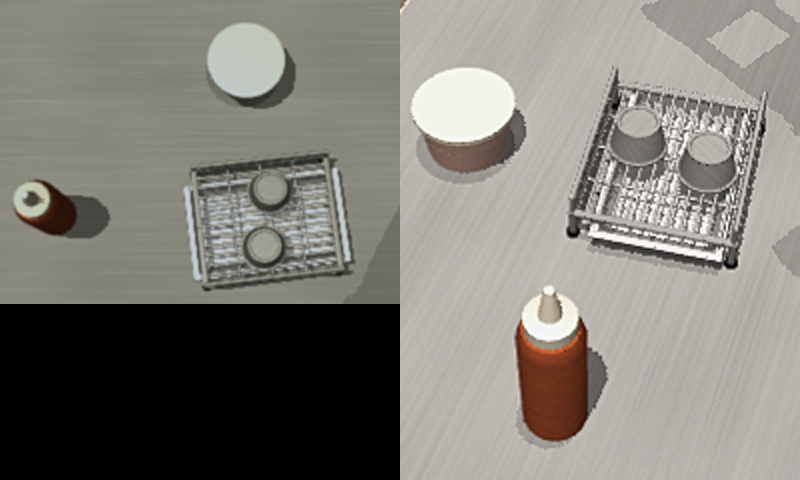

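The tray's rim strips show evenly at both rack ends, at about (192,232) and (343,217) in the top view. The rack, cups, bottle and tub are undisturbed and the fingers are clear.

```bash
python3 -m inch '[[[0,0,-0.1,0,0,0],[0,0,-0.2,0,0,0],[0,0,-0.2,0,0,0],[0,0,-0.2,0,0,0]]]'; python3 -c "
from rig import r;print(r.sign_off())"
```

```text
clock: 18.55
eef_pos: [602.9, -307.4, 105.2]
tcp_rot: [3.141, 0.001, 1.691]
contact_force: [-0.4, -0.3, -0.0]
opening: 0.994
grasp_force: 0.0
the job is handed in; nothing more can be done
None
```

The job is handed in at about 18.6 s: the tray sits under the rack, centred to about 1 mm along it and sticking out evenly at both ends, with the rack, cups, bottle and tub not visibly moved and the fingers clear.

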